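# Bring the heart sign down onto the sloping desk

### The arm

A 6-joint arm with a two-finger parallel gripper is mounted at the origin on the work surface. World frame = base frame: x ahead of the robot, y to its left, z up, the work surface at z = 0. Lengths are in m, angles in rad, forces in N, time in s.
With the tool pointing down it reaches from about 0.225 to 0.875 m from the base axis. Payload 3.4 kg.
Tool frame: the origin (TCP) lies between the finger pads; the fingertips stand 11 mm ahead of it and the grasp point (between the pads) lies 8 mm behind it (tips_ahead is the distance from the TCP to the fingertips, in m); z points along the fingers, x is the direction in which the jaws open and shut, and the axes are right-handed (so a half turn about z gives the same grasp; the last joint's range is limited). The gripper opens to 85 mm and grips with 20 to 120 N. Pads are 22 mm wide; open, the fingers measure 114 mm over their backs; the gripper's body (76 mm by 85 mm) begins 54 mm behind the grasp point. The pads swing forward as they close: fully open they stand 13 mm farther back than shut.
Start: joints at [-1.26, 0.276, 1.505, -0, 1.361, -0.121], TCP at [0.241, -0.522, 0.242] pointing down, gripper open.
Joint ranges: [-2.89, 2.89], [-0.75, 2.08], [0.22, 2.7], [-1.18, 4.32], [0.11, 2.71], [-2.7, 2.7]. Speed limits (rad/s): [2.57, 2.57, 3.14, 3.14, 3.14, 3.14].

### API

Orientations are given as a unit quaternion [w, x, y, z].
In Python, from rig import get_state, get_image, sign_off, masks_of, tips_ahead gives the robot as it stands.
- The arm moves only by the tool play_rows, never from a script. Its argument "series" is a list of rows, each an object of numbers: "fingers": the closure, from -1 (fully open) to 1 (shut); "dx", "dy", "dz": the shift along the world's x, y, z in mm; "turn": the turn about the world's z in rad. A call has 1 to 20 rows; each row shifts and turns the pose as measured when the row begins; what a row does not reach is not made up. A row lasts 1/12 s, in which the tool goes at most 41.7 mm and 7.16 degrees, less where a joint would pass 70% of its speed; a pose out of reach is approached as far as the arm can. A call with a gripper value outside its range is refused whole. The fingers move at their own pace and stop on an object; "squeeze" is the grip in N (left out, the last holds). Time passes only in rows, so rows that do not move let the fingers close. It gives the time, the measured TCP pose, the force and the opening at its end, in the units of the state.
- get_state(): the state, without advancing time (a new reading comes with each control period).
- get_image(name): name is "side" or "top" or "wrist"; returns a dict with "pixels" (384x512x3 uint8, red, green, blue), "vfov" (degrees; the focal length in pixels is half the picture's height over the tangent of half this angle, whatever the lens; pixels are square), "cx", "cy" (the principal point, pixels), "rvec" (rotation vector, rad) and "tvec" (3), from world to camera coordinates, as OpenCV has them; the wrist camera has in their place "hand_eye" (4x4, takes a point from camera to tool coordinates, whose origin is the TCP and whose axes are the tool frame's). Camera axes: x right, y down, z forward; pixel columns grow to the right and rows downward; lengths in m; the calibration is good to about 2 mm. The wrist camera is an equidistant fisheye: a pixel r from the principal point sees the ray r / f radians off the axis. A picture is of the moment at which its call begins: read the wrist's pose just before it. There is no depth.
- sign_off(): hands the job in, once; it reports no verdict.
Trained networks look in a picture, given as the dict that the camera call returned (one of the last four; its "shot" number tells which), for a name from the list of things; names that differ only in an ending like _2 or _b are one class to them, and where a whole thing is asked for, a point or a joint stands for the part that bears it (a point fixed in the world has none). Each returns a list of dicts, best first, with "p" (0 to 1); they miss things now and then, are a little off and sometimes report something else, mostly with a low value. They report only what shows in the picture. A call takes as long as a camera call. They do not tell look-alikes from the thing itself.
- masks_of(picture, label): "region" (384x512 bool, what is visible of it) and "xy" ([column, row] in pixels, amid what is visible of it).
The state is a dict: "clock": time; "qpos": joint angles; "qd": joint speeds; "effort": joint torques, N m; "position": TCP position; "ee_rot": TCP orientation; "contact_force": force on the tool from outside, world axes, zero at the start; "moment": the same for the moment, N m; "width": finger opening in m.
Only numpy, scipy, OpenCV 4.12 (cv2) and the standard library are available. Lean on these libraries where they do the work, as an engineer would, in place of code of your own. Each camera call takes 0.05 s, during which the arm holds its last target. There are 200 camera calls.

### The job

The framed heart sign has been left on the flat top of the sloping bench desk. Ease it forward off the flat top and down the sloping face, heart still facing up, until its near edge sits squarely along the ledge at the foot of the slope, with the whole sign lying flat on the slope, and leave it there. Do not throw it or let it drop, and do not disturb the solder reel and glue bottle beside it or the other things on the bench.

Things in the scene. Friction and masses are not known exactly. Their poses are not given: they have to be found in the camera images.
- desk: Fixed plywood bench desk, 380 mm wide (its y); place and yaw vary. Origin on the table under the middle of the crest, the edge where the flat top meets the slope. z up, +x to the back, across the flat top. The flat top is 92 mm above the table and runs 125 mm back from the crest, no rim; behind it is free air. From the crest the face falls towards -x at 25 degrees, 154 mm measured level.
- face: The desk's sloping face, fixed to it: 170 mm up the slope, 380 mm wide, thin grey mat, no side rims. Origin on the surface at the foot, at the middle of the inner side of the ledge. +x points up the slope to the crest (x = 170 mm), y along the ledge, z out of the surface. The dark wooden ledge runs the full width on the -x side of the origin and stands 16 mm above the face.
- sign: Loose sign, 0.26 to 0.49 kg: black box frame 110 mm (its x) by 160 mm (y) by 25 mm thick (z), rim 10 mm wide, 17 mm above the white back that carries a red heart. Origin at the centre of its underside; z out of the heart side, x to the heart's top. Starts on the flat top, -x edge towards the slope, up to 0.2 rad askew. Friction on the desk 0.4 to 0.75: on the slope it may stay or slide by itself.
- sign_low_left (a point): Corner of the sign's underside at its -x, +y end (55 mm and 80 mm from its origin).
- sign_low_right (a point): Corner of the sign's underside at its -x, -y end (55 mm and 80 mm from its origin).
- reel: Bystander: metal solder reel, 50 mm in diameter, 40 mm high, standing on the flat top near one end of it, left or right. Origin at the centre of its underside.
- glue: Bystander: small black glue bottle with a red cap, 36 mm in diameter, 85 mm high, standing on the flat top near the end opposite the reel. Origin at the centre of its underside.
- driver: Bystander: white power supply, 120 x 46 x 30 mm (144 mm long with its end caps), on the table to the left of the desk. Origin at the centre of its underside.
- screwdriver: Bystander: yellow-handled screwdriver, about 200 mm long, lying on the table to the right of the desk, roughly along the desk's x. Origin under the middle of its length.
There are look-alikes about, which are no part of the job. Of the things like the sign, leave any that is blue; of the rest the smaller one is meant.

How it is judged:
By the outcome, as a careful person would: the job done as asked, in the order asked, and still so for the second after the job is handed in, with the robot touching nothing.
It also fails if it takes over 38 s, if anything falls off the work surface, if the arm or the gripper's body presses on something with over 40 N, if the wrist force passes 120 N, or if a joint passes its speed limit or range.

## Working session

There is one attempt and no reset: what is moved stays moved. The work goes in short steps, Python scripts to look and compute and a tool call to move; the robot and the scene stay as the last step left them, time stands still between calls to the robot, and variables do not carry over. Pictures are saved under pics/ and viewed, about 8 in all and at most 12, crops included, and the job is handed in when it is done.

Besides the shell and the picture viewer there is one more tool, called after "Call:" as name([rows], argument=value, ...), one row to a line, values as JSON. play_rows: Moves the arm, as the interface text tells. Its arguments: {"type":"object","properties":{"series":{"type":"array"},"squeeze":{"type":"number"}},"required":["series"]}

```bash
mkdir -p pics; python3 - <<'E'
from rig import *
import cv2,numpy as np
s=get_state();print(s['clock'],s['position'],s['ee_rot'],s['width'],tips_ahead)
ims=[]
for n in ['top','side']:
    p=get_image(n);ims.append(p['pixels']);print(n,p['vfov'],p['cx'],p['cy'],p['rvec'],p['tvec'])
    for l in ['sign','desk','reel','glue']:
        print(l,[(round(m['p'],2),np.round(m['xy']),int(m['region'].sum())) for m in masks_of(p,l)])
    cv2.imwrite(f'pics/{n}0.png',cv2.resize(p['pixels'][:,:,::-1],(800,600)))
E
```

```text
0.0 [ 0.24047799 -0.52175449  0.24145725] [-5.74112586e-04  8.42159787e-01 -5.39227324e-01 -6.76232389e-04] 0.08535444041508601 0.011
top 43.61329361127645 252.42590468572982 192.22212649138893 [ 2.12774449 -2.19087219  0.1186038 ] [-1.34613385e-03  4.58853179e-01  1.41393627e+00]
sign [(0.87, array([366., 277.]), 1652), (0.87, array([372., 155.]), 1972), (0.84, array([227., 141.]), 2171), (0.26, array([176., 153.]), 176)]
desk [(0.71, array([233., 184.]), 10859)]
reel [(0.84, array([278., 129.]), 262), (0.58, array([226., 141.]), 2224)]
glue [(0.71, array([175., 154.]), 165)]
side 54.4774748820058 251.7377951460847 186.29244816010115 [ 0.99421141 -2.27459449  1.22348934] [0.31519608 0.27557304 0.8125338 ]
sign [(0.81, array([204., 176.]), 1520), (0.73, array([389., 205.]), 2178), (0.72, array([305., 156.]), 690), (0.54, array([226., 212.]), 9534)]
desk [(0.84, array([228., 214.]), 9660)]
reel [(0.63, array([236., 152.]), 194)]
glue [(0.88, array([161., 192.]), 383), (0.39, array([234., 215.]), 7164)]
```

View pics/top0.png

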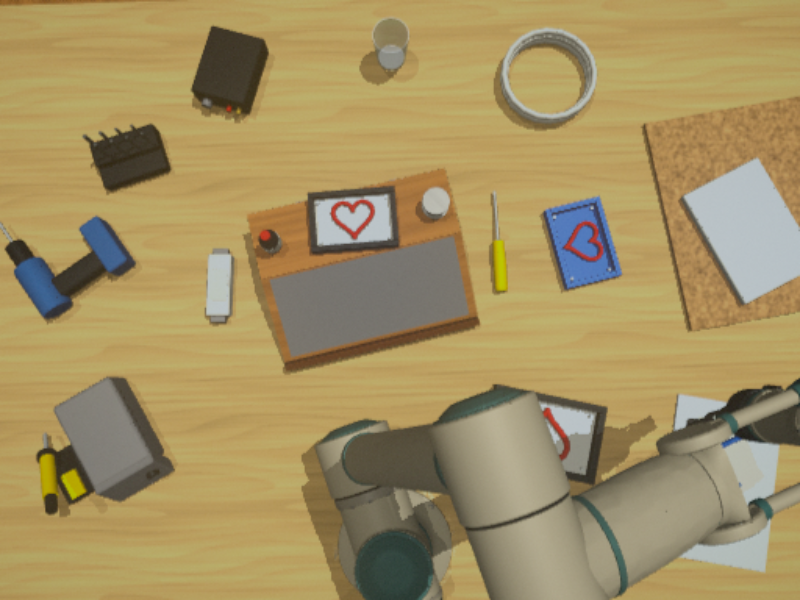

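View pics/side0.png

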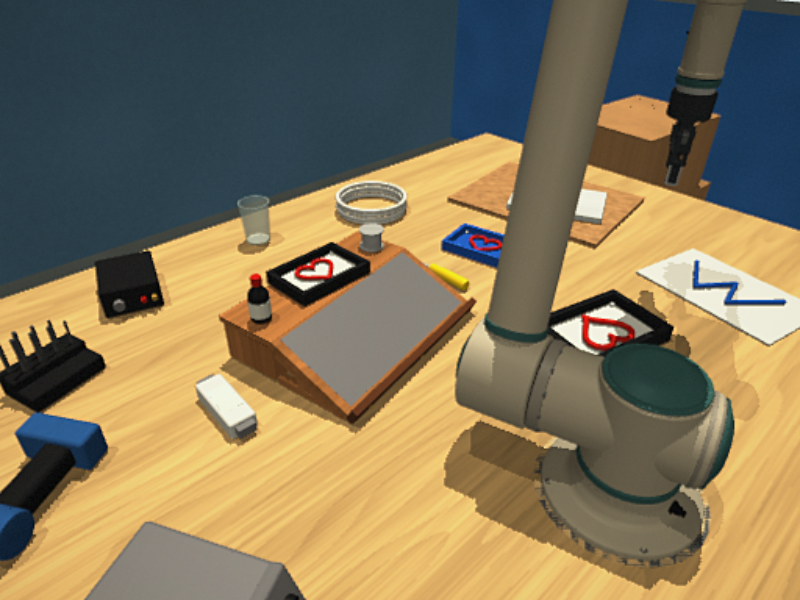

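Candidates: the black-framed sign on the desk's flat top at (227,141) in the 512 px picture, the blue one at (372,155), and a larger black-framed one by the arm's base at (366,277). The one on the desk fits: it isn't blue, it's the smaller black one, and it sits on the flat top. The glue is to its left and the reel to its right.

```bash
cat > h.py <<'E'
from rig import *
import cv2,numpy as np
def K(p):
    f=192/np.tan(np.radians(p['vfov'])/2); return np.array([[f,0,p['cx']],[0,f,p['cy']],[0,0,1.]])
def onz(p,uv,z):
    R=cv2.Rodrigues(np.array(p['rvec']))[0];t=np.array(p['tvec']);c=-R.T@t
    uv=np.atleast_2d(uv).astype(float);d=np.c_[uv,np.ones(len(uv))]@np.linalg.inv(K(p)).T@R
    return c+d*((z-c[2])/d[:,2])[:,None]
def proj(p,X): return cv2.projectPoints(np.array(X,float),np.array(p['rvec']),np.array(p['tvec']),K(p),None)[0][:,0]
E
python3 - <<'E'
from h import *
p=get_image('top');im=p['pixels'].copy()
m=masks_of(p,'sign');m=min(m,key=lambda r:np.hypot(*(np.array(r['xy'])-[227,141])) )
def box(reg):
    c=max(cv2.findContours(reg.astype(np.uint8),0,1)[0],key=cv2.contourArea);return cv2.boxPoints(cv2.minAreaRect(c))
sb=box(m['region']);w=onz(p,sb,.117);print('sign',np.round(w,3),w.mean(0),'sides',np.linalg.norm(np.diff(w,axis=0),axis=1))
hsv=cv2.cvtColor(im,cv2.COLOR_RGB2HSV)
g=(hsv[...,1]<50)&(hsv[...,2]>60)&(hsv[...,2]<150);g[:145]=0;g[235:]=0;g[:,:165]=0;g[:,310:]=0
n,l,st,_=cv2.connectedComponentsWithStats(g.astype(np.uint8));g=l==1+np.argmax(st[1:,4])
c=max(cv2.findContours(g.astype(np.uint8),0,1)[0],key=cv2.contourArea)
q=cv2.approxPolyDP(cv2.convexHull(c),6,True)[:,0];print('mat',q.tolist())
for z in(.092,.0205):print(z,np.round(onz(p,q,z),3).tolist())
for l,z in(('reel',.132),('glue',.177)):
    r=masks_of(p,l)
    if r:print(l,r[0]['xy'],onz(p,[r[0]['xy']],z))
cv2.polylines(im,[np.int32(sb)],1,(0,255,0));cv2.polylines(im,[np.int32(q)],1,(0,255,0))
cv2.imwrite('pics/crop1.png',cv2.resize(im[95:245,145:320,::-1],(700,600),interpolation=2))
E
```

```text
sign [[ 0.656  0.14   0.117]
 [ 0.661 -0.02   0.117]
 [ 0.544 -0.024  0.117]
 [ 0.538  0.134  0.117]] [0.59969972 0.05738719 0.117     ] sides [0.16033878 0.11787798 0.15875622]
mat [[290, 153], [298, 200], [186, 226], [173, 179]]
0.092 [[0.562, -0.127, 0.092], [0.425, -0.144, 0.092], [0.36, 0.177, 0.092], [0.496, 0.212, 0.092]]
0.0205 [[0.576, -0.132, 0.02], [0.432, -0.151, 0.02], [0.363, 0.187, 0.02], [0.507, 0.224, 0.02]]
reel [276.3, 127.3] [[ 0.62883275 -0.08784558  0.132     ]]
glue [278.5, 131.5] [[ 0.60555168 -0.09113149  0.177     ]]
```

View pics/crop1.png

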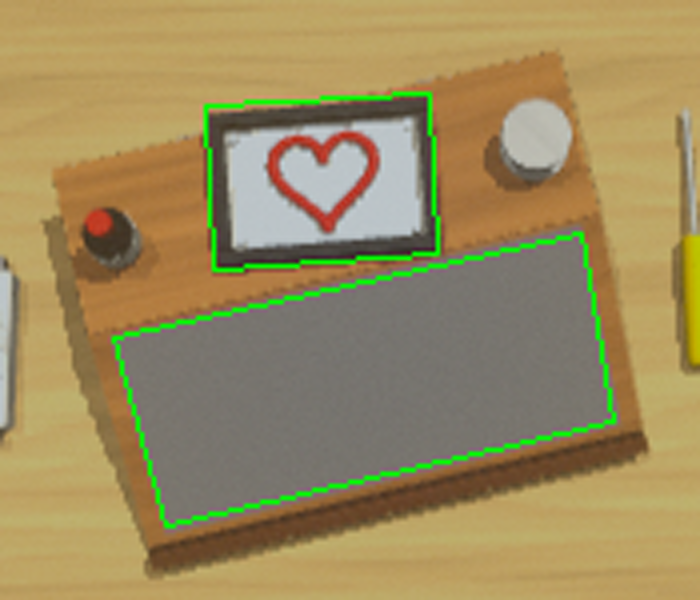

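The green box is the sign meant: yaw about 0.035, centre about (0.603, 0.058). The desk's yaw is about 0.197, and the gap between the sign and the reel is about 41 mm. I'll pinch the right-hand rim, since the reel is lower than the glue, and steer the sign from there.

Call:
play_rows([
  {"fingers": 0.2, "dx": 22, "dy": 31, "dz": 2, "turn": -0.025},
  {"fingers": 0.2, "dx": 22, "dy": 31, "dz": 2, "turn": -0.025},
  {"fingers": 0.2, "dx": 22, "dy": 31, "dz": 0, "turn": -0.025},
  {"fingers": 0.2, "dx": 22, "dy": 31, "dz": 0, "turn": -0.025},
  {"fingers": 0.2, "dx": 22, "dy": 31, "dz": 0, "turn": -0.025},
  {"fingers": 0.2, "dx": 22, "dy": 31, "dz": 0, "turn": -0.025},
  {"fingers": 0.2, "dx": 22, "dy": 31, "dz": 0, "turn": -0.025},
  {"fingers": 0.2, "dx": 22, "dy": 31, "dz": 0, "turn": -0.025},
  {"fingers": 0.2, "dx": 22, "dy": 31, "dz": 0, "turn": -0.025},
  {"fingers": 0.2, "dx": 22, "dy": 31, "dz": 0, "turn": -0.025},
  {"fingers": 0.2, "dx": 22, "dy": 31, "dz": 0, "turn": -0.025},
  {"fingers": 0.2, "dx": 22, "dy": 31, "dz": 0, "turn": -0.025},
  {"fingers": 0.2, "dx": 22, "dy": 31, "dz": 0, "turn": -0.025},
  {"fingers": 0.2, "dx": 22, "dy": 31, "dz": 0, "turn": -0.025},
  {"fingers": 0.2, "dx": 22, "dy": 31, "dz": 0, "turn": -0.025},
])

```text
clock: 1.95
position: [0.5773, -0.0427, 0.2483]
ee_rot: [0.003, 0.715, -0.699, 0.004]
contact_force: [0.0, -0.3, -0.4]
width: 0.034
```

```bash
cat >> h.py <<'E'
from scipy.spatial.transform import Rotation as Ro
def T(s):
    q=s['ee_rot'];M=np.eye(4);M[:3,:3]=Ro.from_quat([q[1],q[2],q[3],q[0]]).as_matrix();M[:3,3]=s['position'];return M
def yaw(s): x=T(s)[:3,0];return np.arctan2(x[1],x[0])
def wz(p,s,uv,z):
    C=T(s)@np.array(p['hand_eye']);f=192/np.tan(np.radians(p['vfov'])/2)
    d=np.atleast_2d(uv).astype(float)-[p['cx'],p['cy']];r=np.linalg.norm(d,axis=1)
    a=r/f;ray=np.c_[d/np.maximum(r,1e-9)[:,None]*np.sin(a)[:,None],np.cos(a)]@C[:3,:3].T
    return C[:3,3]+ray*((z-C[2,3])/ray[:,2])[:,None]
E
python3 - <<'E'
from h import *
s=get_state();p=get_image('wrist')
print(s['clock'],s['position'],yaw(s),s['width'],p['vfov'],p['cx'],p['cy'])
print(p['hand_eye'])
for m in masks_of(p,'sign'):print(m['p'],m['xy'],m['region'].sum())
cv2.imwrite('pics/w1.png',cv2.resize(p['pixels'][:,:,::-1],(800,600)))
E
```

```text
1.95 [ 0.57727374 -0.0426825   0.24829386] -1.5474871141290774 0.033961075483333186 65.70646984690485 265.29780797970363 186.0708693246146
[[ 9.99998501e-01 -1.27494467e-03  1.17194192e-03  1.05950913e-03]
 [ 9.01570152e-04  9.61082971e-01  2.76258412e-01 -7.08651639e-02]
 [-1.47854761e-03 -2.76256941e-01  9.61082679e-01 -1.32235780e-01]
 [ 0.00000000e+00  0.00000000e+00  0.00000000e+00  1.00000000e+00]]
0.83 [371.1, 339.3] 422
0.8 [165.4, 153.3] 17720
0.8 [477.2, 173.7] 5863
```

View pics/w1.png

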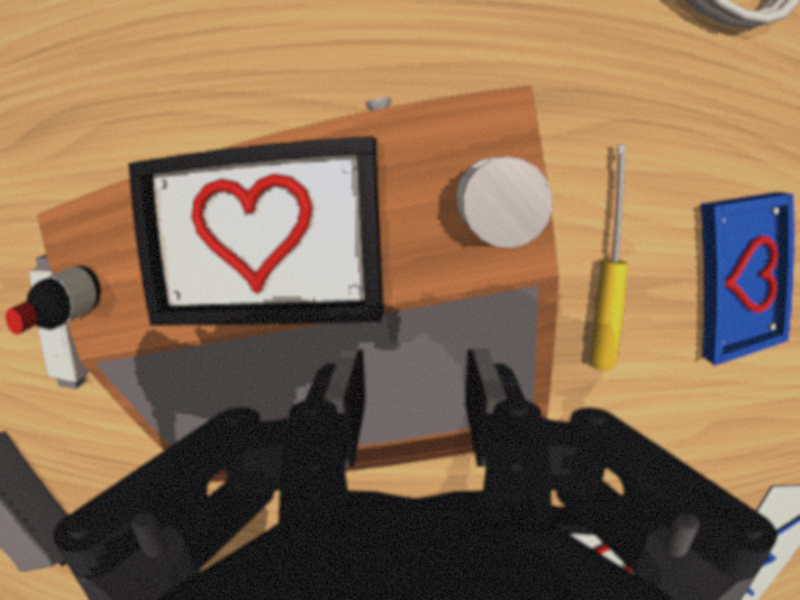

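```bash
python3 - <<'E'
from h import *
s=get_state();p=get_image('wrist')
f=lambda q,z:np.round(wz(p,s,np.array(q)*.64,z),3)[:,:2].tolist()
m=min(masks_of(p,'sign'),key=lambda r:np.hypot(*(np.array(r['xy'])-[165,153])))
c=max(cv2.findContours(m['region'].astype(np.uint8),0,1)[0],key=cv2.contourArea)
q=cv2.approxPolyDP(cv2.convexHull(c),5,True)[:,0];print(q.tolist(),np.round(wz(p,s,q,.117),3).tolist())
print('rear corners top',f([(131,163),(376,138)],.117),'near bottom',f([(382,320),(153,324)],.092))
print('crest',f([(557,277),(85,360)],.092),'back right',f([(531,87)],.092),'reel',f([(504,203)],.132))
print('floor back glass check')
t=get_image('top')
g=lambda q,z:np.round(onz(t,np.array(q)/4+[145,95],z),3)[:,:2].tolist()
print('top crest',g([(95,335),(597,215)],.092),'ledge',g([(150,548),(640,432)],.036),'backedge',g([(52,170),(560,52)],.092))
E
```

```text
[[244, 90], [246, 207], [98, 208], [86, 105]] [[0.662, -0.021, 0.117], [0.554, -0.024, 0.117], [0.547, 0.134, 0.117], [0.654, 0.138, 0.117]]
rear corners top [[0.655, 0.14], [0.663, -0.018]] near bottom [[0.548, -0.022], [0.538, 0.15]]
crest [[0.58, -0.136], [0.502, 0.228]] back right [[0.702, -0.111]] reel [[0.63, -0.089]]
floor back glass check
top crest [[0.497, 0.224], [0.574, -0.14]] ledge [[0.345, 0.195], [0.421, -0.17]] backedge [[0.619, 0.255], [0.696, -0.117]]
```

Call:
play_rows([
  {"fingers": 0.2, "dx": 15, "dy": 12.5, "dz": 0, "turn": 0.013},
  {"fingers": 0.2, "dx": 15, "dy": 12.5, "dz": 0, "turn": 0.013},
  {"fingers": 0.2, "dx": 0, "dy": 0, "dz": -25, "turn": 0},
  {"fingers": 0.2, "dx": 0, "dy": 0, "dz": -25, "turn": 0},
  {"fingers": 0.2, "dx": 0, "dy": 0, "dz": -20, "turn": 0},
  {"fingers": 0.2, "dx": 0, "dy": 0, "dz": -10, "turn": 0},
  {"fingers": 0.2, "dx": 0, "dy": 0, "dz": 0, "turn": 0},
])

```text
clock: 2.78
position: [0.6027, -0.0312, 0.1686]
ee_rot: [0.004, 0.72, -0.693, 0.007]
contact_force: [0.7, 0.8, -0.0]
width: 0.0342
```

```bash
python3 - <<'E'
from h import *
s=get_state();p=get_image('wrist')
print(s['clock'],s['position'],yaw(s),s['width'],tips_ahead)
q=get_image('side')['pixels']
cv2.imwrite('pics/w2.png',np.hstack([cv2.resize(p['pixels'][:,:,::-1],(400,300)),cv2.resize(q[110:230,120:280,::-1],(400,300))]))
E
```

```text
2.7833 [ 0.60266525 -0.03116573  0.16862867] -1.5326860387505528 0.034202240675472353 0.011
```

View pics/w2.png

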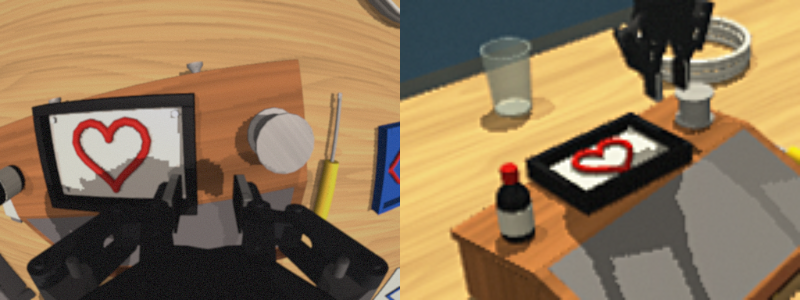

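Call:
play_rows([
  {"fingers": 0.2, "dx": 4, "dy": 14, "dz": 0, "turn": 0.012},
  {"fingers": 0.2, "dx": 1, "dy": 2, "dz": 0, "turn": 0},
  {"fingers": 0.2, "dx": 0, "dy": 0, "dz": -15, "turn": 0},
  {"fingers": 0.2, "dx": 0, "dy": 0, "dz": -12, "turn": 0},
  {"fingers": 0.2, "dx": 0, "dy": 0, "dz": -4, "turn": 0},
  {"fingers": 0.2, "dx": 0, "dy": 0, "dz": 0, "turn": 0},
])

```text
clock: 3.38
position: [0.6152, -0.0134, 0.148]
ee_rot: [-0.003, 0.725, -0.689, 0.015]
contact_force: [-1.0, 0.5, 0.6]
width: 0.034
```

```bash
python3 - <<'E'
from h import *
s=get_state();p=get_image('wrist')
print(s['clock'],s['position'],yaw(s),s['width'],s['contact_force'])
q=get_image('side')['pixels']
cv2.imwrite('pics/w3.png',np.hstack([cv2.resize(p['pixels'][130:330,130:396,::-1],(400,300)),cv2.resize(q[130:220,160:280,::-1],(400,300))]))
E
```

```text
3.3833 [ 0.6152306  -0.01342104  0.14799641] -1.5194930626215564 0.034005322626360954 [-0.99387886  0.52012869  0.61717735]
```

View pics/w3.png

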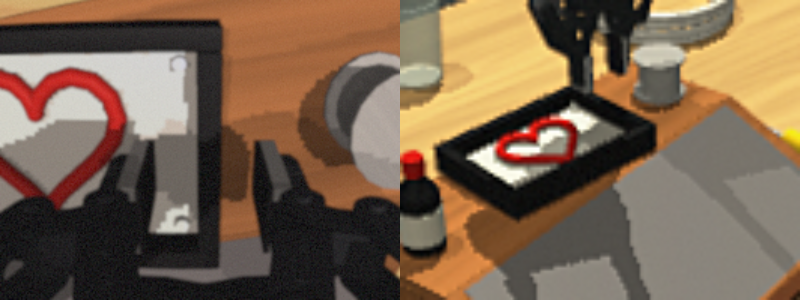

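Fingers straddle the rim and the reel is clear. Next I go down.

Call:
play_rows([
  {"fingers": 0.2, "dx": -4, "dy": -2, "dz": -8, "turn": 0},
  {"fingers": 0.2, "dx": 0, "dy": 0, "dz": -8, "turn": 0},
  {"fingers": 0.2, "dx": 0, "dy": 0, "dz": -6, "turn": 0},
  {"fingers": 0.2, "dx": 0, "dy": 0, "dz": -4, "turn": 0},
  {"fingers": 0.2, "dx": 0, "dy": 0, "dz": 0, "turn": 0},
])

```text
clock: 3.9
position: [0.6123, -0.0159, 0.1226]
ee_rot: [-0.004, 0.725, -0.689, 0.017]
contact_force: [0.4, -1.1, 0.2]
width: 0.0344
```

Call:
play_rows([
  {"fingers": 0.2, "dz": -2},
  {"fingers": 0.2, "dz": -2},
  {"fingers": 0.2, "dz": 0},
])

```text
invalid input at $.series[0]: expected keys fingers, dx, dy, dz, turn
```

Call:
play_rows([
  {"fingers": 0.2, "dx": 0, "dy": 0, "dz": -2, "turn": 0},
  {"fingers": 0.2, "dx": 0, "dy": 0, "dz": -2, "turn": 0},
  {"fingers": 0.2, "dx": 0, "dy": 0, "dz": 0, "turn": 0},
])

```text
clock: 4.15
position: [0.6121, -0.0161, 0.1177]
ee_rot: [-0.004, 0.725, -0.689, 0.017]
contact_force: [-0.4, -0.7, 0.6]
width: 0.0345
```

```bash
python3 - <<'E'
from h import *
s=get_state();print(s['clock'],s['position'],s['ee_rot'],yaw(s),s['contact_force'])
q=get_image('side')['pixels'];p=get_image('wrist')['pixels']
cv2.imwrite('pics/w4.png',np.hstack([cv2.resize(p[130:330,130:396,::-1],(400,300)),cv2.resize(q[130:205,180:280,::-1],(400,300))]))
E
```

```text
4.15 [ 0.61212216 -0.01609234  0.11766947] [-0.00379461  0.72486607 -0.68867262  0.01687585] -1.5198744572372596 [-0.42149455 -0.66512445  0.64754699]
```

View pics/w4.png

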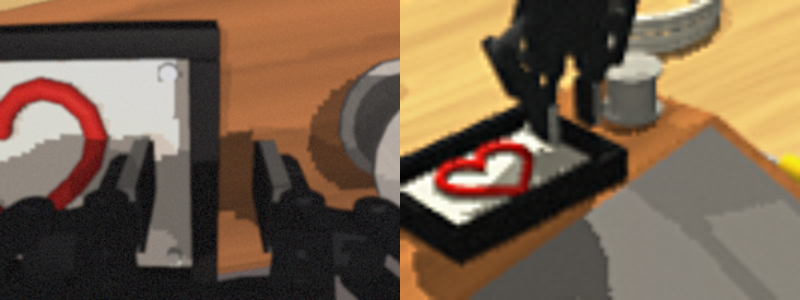

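Call:
play_rows([
  {"fingers": 1, "dx": 0, "dy": 0, "dz": 0, "turn": 0},
  {"fingers": 1, "dx": 0, "dy": 0, "dz": 0, "turn": 0},
  {"fingers": 1, "dx": 0, "dy": 0, "dz": 0, "turn": 0},
  {"fingers": 1, "dx": 0, "dy": 0, "dz": 0, "turn": 0},
  {"fingers": 1, "dx": 0, "dy": 0, "dz": 0, "turn": 0},
], squeeze=45)

```text
clock: 4.67
position: [0.6127, -0.0161, 0.1186]
ee_rot: [-0.004, 0.725, -0.689, 0.018]
contact_force: [0.3, -0.1, -0.5]
width: 0.0087
```

Gripped (8.7 mm on the 10 mm rim). Now I drag it forward while squaring it to the desk.

Call:
play_rows([
  {"fingers": 1, "dx": -3, "dy": -0.6, "dz": 0, "turn": 0.02},
  {"fingers": 1, "dx": -5, "dy": -1, "dz": 0, "turn": 0.02},
  {"fingers": 1, "dx": -5, "dy": -1, "dz": 0, "turn": 0.02},
  {"fingers": 1, "dx": -5, "dy": -1, "dz": 0, "turn": 0.02},
  {"fingers": 1, "dx": -5, "dy": -1, "dz": 0, "turn": 0.02},
  {"fingers": 1, "dx": -5, "dy": -1, "dz": 0, "turn": 0.02},
  {"fingers": 1, "dx": -5, "dy": -1, "dz": 0, "turn": 0.02},
  {"fingers": 1, "dx": -5, "dy": -1, "dz": 0, "turn": 0.02},
  {"fingers": 1, "dx": 0, "dy": 0, "dz": 0, "turn": 0},
  {"fingers": 1, "dx": 0, "dy": 0, "dz": 0, "turn": 0},
])

```text
clock: 5.5
position: [0.5736, -0.0234, 0.1189]
ee_rot: [-0.009, 0.781, -0.624, 0.019]
contact_force: [1.8, -0.9, -1.9]
width: 0.0084
```

```bash
cat >> h.py <<'E'
def desk(P):
    d=np.array(P)[:2]-[.538,.044];c,s_=np.cos(.205),np.sin(.205);return np.round([1000*(c*d[0]+s_*d[1]),1000*(-s_*d[0]+c*d[1])],1)
def rep():
    s=get_state();print(round(s['clock'],2),'desk xy mm',desk(s['position']),'z',round(s['position'][2]*1000,1),'sign yaw-desk',round(yaw(s)+np.pi/2-.205,3),'F',np.round(s['contact_force'],1),'M',np.round(s['moment'],2),'w',round(s['width'],4),'tiltz',np.round(T(s)[:3,2],3));return s
E
python3 - <<'E'
from h import *
s=rep();q=get_image('side')['pixels'];t=get_image('top')['pixels']
cv2.imwrite('pics/a5.png',np.hstack([cv2.resize(t[90:240,145:320,::-1],(400,343)),cv2.resize(q[110:260,115:290,::-1],(400,343))]))
E
```

```text
5.5 desk xy mm [ 21.1 -73.3] z 118.9 sign yaw-desk 0.018 F [ 1.8 -0.9 -1.9] M [ 0.04 -0.16 -0.1 ] w 0.0084 tiltz [ 0.041 -0.009 -0.999]
```

View pics/a5.png

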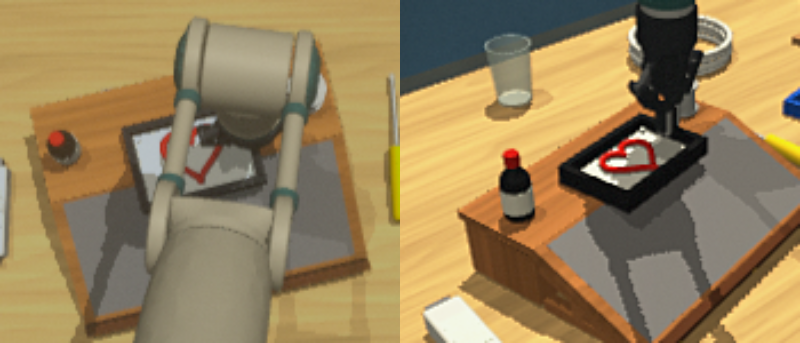

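The sign followed and is square to the crest, with its front overhanging. On over the crest.

Call:
play_rows([
  {"fingers": 1, "dx": -4.9, "dy": -1, "dz": 0, "turn": -0.006},
  {"fingers": 1, "dx": -4.9, "dy": -1, "dz": 0, "turn": -0.006},
  {"fingers": 1, "dx": -4.9, "dy": -1, "dz": 0, "turn": -0.006},
  {"fingers": 1, "dx": -4.9, "dy": -1, "dz": 0, "turn": 0},
  {"fingers": 1, "dx": -4.9, "dy": -1, "dz": 0, "turn": 0},
  {"fingers": 1, "dx": -4.9, "dy": -1, "dz": 0, "turn": 0},
  {"fingers": 1, "dx": -4.9, "dy": -1, "dz": -1, "turn": 0},
  {"fingers": 1, "dx": -4.9, "dy": -1, "dz": -2, "turn": 0},
  {"fingers": 1, "dx": 0, "dy": 0, "dz": 0, "turn": 0},
])

```text
clock: 6.35
position: [0.5368, -0.0317, 0.1185]
ee_rot: [-0.014, 0.774, -0.632, 0.024]
contact_force: [1.0, 0.6, -1.2]
width: 0.0087
```

```bash
python3 -c "
from h import *
rep()"
```

```text
6.35 desk xy mm [-16.6 -73.8] z 118.5 sign yaw-desk -0.005 F [ 1.   0.6 -1.2] M [ 0.17 -0.15 -0.19] w 0.0087 tiltz [ 0.055 -0.009 -0.998]
```

Call:
play_rows([
  {"fingers": 1, "dx": -3.9, "dy": -0.8, "dz": -2.5, "turn": 0},
  {"fingers": 1, "dx": -3.9, "dy": -0.8, "dz": -3.5, "turn": 0},
  {"fingers": 1, "dx": -3.9, "dy": -0.8, "dz": -4, "turn": 0},
  {"fingers": 1, "dx": -3.9, "dy": -0.8, "dz": -4, "turn": 0},
  {"fingers": 1, "dx": 0, "dy": 0, "dz": 0, "turn": 0},
])

```text
clock: 6.77
position: [0.53, -0.0336, 0.114]
ee_rot: [-0.024, 0.773, -0.633, 0.034]
contact_force: [0.6, -0.7, -1.8]
width: 0.0084
```

```bash
python3 - <<'E'
from h import *
s=rep();q=get_image('side')['pixels'];p=get_image('wrist')['pixels']
cv2.imwrite('pics/a6.png',np.hstack([cv2.resize(p[:,:,::-1],(400,300)),cv2.resize(q[130:250,130:290,::-1],(400,300))]))
E
```

```text
6.77 desk xy mm [-23.6 -74.3] z 114.0 sign yaw-desk -0.007 F [ 0.6 -0.7 -1.8] M [ 0.1  -0.13 -0.11] w 0.0084 tiltz [ 0.083 -0.006 -0.997]
```

View pics/a6.png

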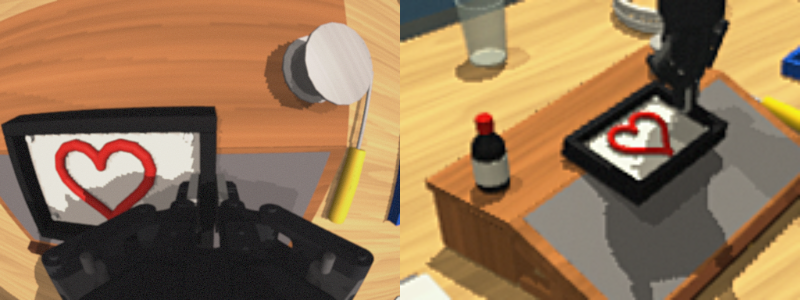

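The sign is square and past the crest, and the reel and glue haven't moved. I continue down the slope.

Call:
play_rows([
  {"fingers": 1, "dx": -4.5, "dy": -0.9, "dz": -4, "turn": 0},
  {"fingers": 1, "dx": -4.5, "dy": -0.9, "dz": -5, "turn": 0},
  {"fingers": 1, "dx": -4.5, "dy": -0.9, "dz": -5, "turn": 0},
  {"fingers": 1, "dx": -4.5, "dy": -0.9, "dz": -5, "turn": 0},
  {"fingers": 1, "dx": -4.5, "dy": -0.9, "dz": -4, "turn": 0},
  {"fingers": 1, "dx": 0, "dy": 0, "dz": 0, "turn": 0},
])

```text
clock: 7.37
position: [0.5202, -0.0361, 0.1052]
ee_rot: [-0.036, 0.772, -0.633, 0.047]
contact_force: [-1.3, 1.0, -2.4]
width: 0.0083
```

```bash
python3 -c "
from h import *
rep()"
```

```text
7.37 desk xy mm [-33.8 -74.8] z 105.2 sign yaw-desk -0.01 F [-1.3  1.  -2.4] M [0.09 0.3  0.  ] w 0.0083 tiltz [ 0.118 -0.004 -0.993]
```

Call:
play_rows([
  {"fingers": 1, "dx": -7, "dy": -1.4, "dz": -4, "turn": 0},
  {"fingers": 1, "dx": -7, "dy": -1.4, "dz": -4, "turn": 0},
  {"fingers": 1, "dx": -7, "dy": -1.4, "dz": -4, "turn": 0},
  {"fingers": 1, "dx": -7, "dy": -1.4, "dz": -4, "turn": 0},
  {"fingers": 1, "dx": -7, "dy": -1.4, "dz": -4, "turn": 0.004},
  {"fingers": 1, "dx": -7, "dy": -1.4, "dz": -4, "turn": 0.004},
  {"fingers": 1, "dx": 0, "dy": 0, "dz": 0, "turn": 0},
])

```text
clock: 7.95
position: [0.4854, -0.0461, 0.0879]
ee_rot: [-0.044, 0.772, -0.631, 0.057]
contact_force: [-2.0, 0.5, 2.2]
width: 0.0086
```

```bash
python3 - <<'E'
from h import *
s=rep();q=get_image('side')['pixels'];p=get_image('wrist')['pixels']
cv2.imwrite('pics/a7.png',np.hstack([cv2.resize(p[:,:,::-1],(400,300)),cv2.resize(q[130:265,130:310,::-1],(400,300))]))
E
```

```text
7.95 desk xy mm [-69.8 -77.6] z 87.9 sign yaw-desk -0.006 F [-2.   0.5  2.2] M [ 0.23  0.63 -0.02] w 0.0086 tiltz [ 0.143 -0.004 -0.99 ]
```

View pics/a7.png

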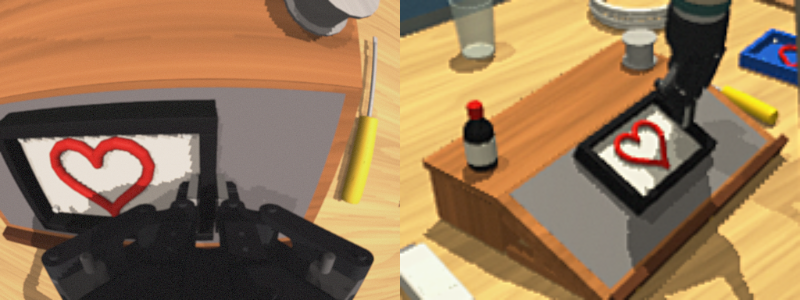

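It's on the slope and square. I continue gently towards the ledge, watching the force.

Call:
play_rows([
  {"fingers": 1, "dx": -6, "dy": -1, "dz": -3.5, "turn": 0.003},
  {"fingers": 1, "dx": -6, "dy": -1, "dz": -3.5, "turn": 0.003},
  {"fingers": 1, "dx": -6, "dy": -1, "dz": -3.5, "turn": 0},
  {"fingers": 1, "dx": -5, "dy": -1, "dz": -3, "turn": 0},
  {"fingers": 1, "dx": 0, "dy": 0, "dz": 0, "turn": 0},
])

```text
clock: 8.47
position: [0.4753, -0.0506, 0.0825]
ee_rot: [-0.054, 0.771, -0.631, 0.068]
contact_force: [-2.6, 0.4, 3.2]
width: 0.0084
```

```bash
python3 -c "
from h import *
rep()"
```

```text
8.47 desk xy mm [-80.7 -79.9] z 82.5 sign yaw-desk -0.008 F [-2.6  0.4  3.2] M [ 0.19  0.77 -0.1 ] w 0.0084 tiltz [ 0.173 -0.004 -0.985]
```

Call:
play_rows([
  {"fingers": 1, "dx": -7, "dy": -0.8, "dz": -4, "turn": 0.003},
  {"fingers": 1, "dx": -7, "dy": -0.8, "dz": -4, "turn": 0.003},
  {"fingers": 1, "dx": -6, "dy": -0.8, "dz": -3.5, "turn": 0.003},
  {"fingers": 1, "dx": -5, "dy": -0.8, "dz": -3, "turn": 0},
  {"fingers": 1, "dx": 0, "dy": 0, "dz": 0, "turn": 0},
])

```text
clock: 8.88
position: [0.4628, -0.0553, 0.0762]
ee_rot: [-0.063, 0.771, -0.629, 0.081]
contact_force: [-4.2, -0.3, 4.3]
width: 0.0084
```

```bash
python3 -c "
from h import *
rep()"
```

```text
8.88 desk xy mm [-93.9 -81.9] z 76.2 sign yaw-desk -0.008 F [-4.2 -0.3  4.3] M [ 0.22  0.99 -0.1 ] w 0.0084 tiltz [ 0.204 -0.005 -0.979]
```

Call:
play_rows([
  {"fingers": 1, "dx": -6, "dy": -0.8, "dz": -3, "turn": 0.003},
  {"fingers": 1, "dx": -5, "dy": -0.8, "dz": -2.5, "turn": 0.003},
  {"fingers": 1, "dx": -5, "dy": -0.6, "dz": -2.5, "turn": 0.002},
  {"fingers": 1, "dx": 0, "dy": 0, "dz": 0, "turn": 0},
])

```text
clock: 9.22
position: [0.4483, -0.0585, 0.0689]
ee_rot: [-0.064, 0.773, -0.626, 0.083]
contact_force: [-1.0, 0.8, 5.3]
width: 0.0084
```

```bash
python3 - <<'E'
from h import *
s=rep();q=get_image('side')['pixels'];p=get_image('wrist')['pixels']
cv2.imwrite('pics/a8.png',np.hstack([cv2.resize(p[:,:,::-1],(400,300)),cv2.resize(q[150:270,150:310,::-1],(400,300))]))
E
```

```text
9.22 desk xy mm [-108.7  -82.1] z 68.9 sign yaw-desk -0.001 F [-1.   0.8  5.3] M [ 0.31  0.73 -0.03] w 0.0084 tiltz [ 0.209 -0.004 -0.978]
```

View pics/a8.png

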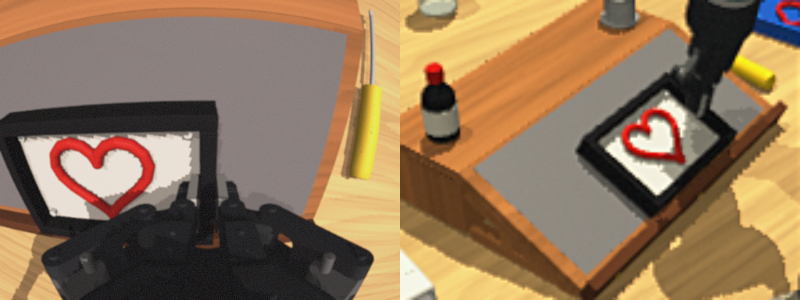

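Call:
play_rows([
  {"fingers": 1, "dx": -4, "dy": -0.6, "dz": -1.8, "turn": 0.002},
  {"fingers": 1, "dx": -4, "dy": -0.6, "dz": -1.8, "turn": 0.001},
  {"fingers": 1, "dx": 0, "dy": 0, "dz": 0, "turn": 0},
])

```text
clock: 9.57
position: [0.4447, -0.0598, 0.0671]
ee_rot: [-0.068, 0.772, -0.626, 0.086]
contact_force: [-2.8, -1.6, 4.9]
width: 0.0086
```

```bash
python3 -c "
from h import *
rep()"
```

```text
9.57 desk xy mm [-112.5  -82.6] z 67.1 sign yaw-desk -0.003 F [-2.8 -1.6  4.9] M [ 0.04  0.79 -0.18] w 0.0086 tiltz [ 0.218 -0.003 -0.976]
```

Call:
play_rows([
  {"fingers": 1, "dx": -5, "dy": -0.8, "dz": -2.2, "turn": 0.002},
  {"fingers": 1, "dx": -5, "dy": -0.8, "dz": -2.2, "turn": 0.002},
  {"fingers": 1, "dx": 0, "dy": 0, "dz": 0, "turn": 0},
])

```text
clock: 9.82
position: [0.4446, -0.0602, 0.0672]
ee_rot: [-0.076, 0.769, -0.628, 0.093]
contact_force: [-3.9, -1.2, 4.0]
width: 0.0085
```

```bash
python3 - <<'E'
from h import *
s=rep();p=get_image('side');q=p['pixels']
cv2.imwrite('pics/a9.png',cv2.resize(q[160:260,180:310,::-1],(780,600),interpolation=2))
E
```

```text
9.82 desk xy mm [-112.7  -83. ] z 67.2 sign yaw-desk -0.01 F [-3.9 -1.2  4. ] M [ 0.04  1.03 -0.04] w 0.0085 tiltz [ 0.239 -0.    -0.971]
```

View pics/a9.png

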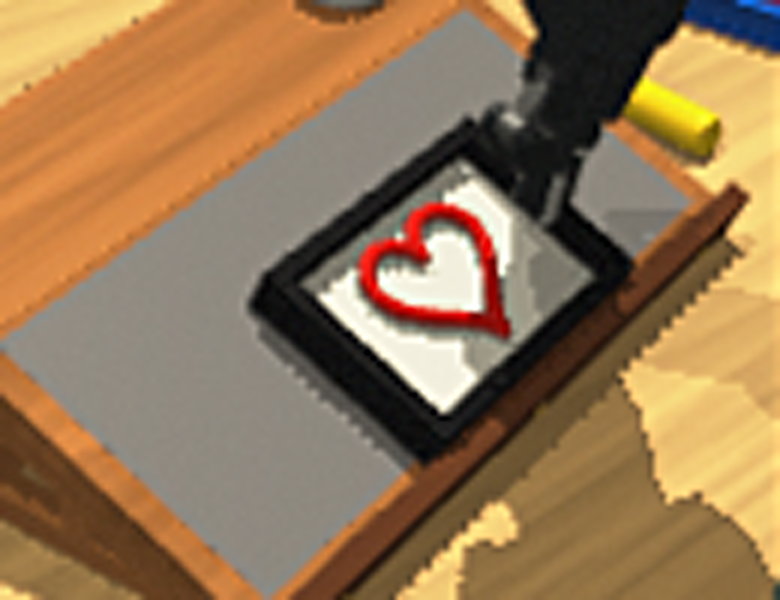

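The sign stopped against the ledge (x no longer changes) and lies along it. I open partway, let it settle, then retreat upward.

Call:
play_rows([
  {"fingers": 0.7, "dx": 0, "dy": 0, "dz": 0, "turn": 0},
  {"fingers": 0.5, "dx": 0, "dy": 0, "dz": 0, "turn": 0},
  {"fingers": 0.3, "dx": 0, "dy": 0, "dz": 0, "turn": 0},
  {"fingers": 0.3, "dx": 0, "dy": 0, "dz": 0, "turn": 0},
  {"fingers": 0.3, "dx": 0, "dy": 0, "dz": 0, "turn": 0},
])

```text
clock: 10.28
position: [0.4399, -0.0595, 0.0634]
ee_rot: [-0.073, 0.77, -0.627, 0.089]
contact_force: [0.3, 0.0, -0.5]
width: 0.0299
```

Call:
play_rows([
  {"fingers": 0.3, "dx": -1, "dy": 0, "dz": 6, "turn": 0},
  {"fingers": 0.3, "dx": -2, "dy": 0, "dz": 10, "turn": 0},
  {"fingers": 0.3, "dx": -2, "dy": 0, "dz": 15, "turn": 0},
  {"fingers": 0.3, "dx": -4, "dy": 0, "dz": 25, "turn": 0},
  {"fingers": 0.3, "dx": -4, "dy": 0, "dz": 25, "turn": 0},
  {"fingers": 0.3, "dx": 0, "dy": 0, "dz": 25, "turn": 0},
  {"fingers": 0.3, "dx": 0, "dy": 0, "dz": 0, "turn": 0},
])

```text
clock: 10.87
position: [0.4219, -0.0589, 0.1722]
ee_rot: [-0.071, 0.77, -0.628, 0.084]
contact_force: [0.7, 0.3, 0.0]
width: 0.0302
```

```bash
python3 - <<'E'
from h import *
s=rep();p=get_image('side');q=p['pixels'];w=get_image('wrist')['pixels']
cv2.imwrite('pics/a10.png',np.hstack([cv2.resize(w[:,:,::-1],(400,300)),cv2.resize(q[160:260,180:310,::-1],(400,300))]))
E
```

```text
10.87 desk xy mm [-134.7  -77.1] z 172.2 sign yaw-desk -0.007 F [0.7 0.3 0. ] M [-0.02  0.08 -0.01] w 0.0302 tiltz [ 0.219  0.003 -0.976]
```

The viewer's limit is reached, so I verify with numbers: clear the arm, then fit the seated pose to the masks from both cameras.

Call:
play_rows([
  {"fingers": 0.3, "dx": 0, "dy": -10, "dz": 30, "turn": 0},
  {"fingers": 0.3, "dx": 0, "dy": -35, "dz": 10, "turn": 0},
  {"fingers": 0.3, "dx": 0, "dy": -38, "dz": 0, "turn": 0},
  {"fingers": 0.3, "dx": 0, "dy": -38, "dz": 0, "turn": 0},
  {"fingers": 0.3, "dx": 0, "dy": -38, "dz": 0, "turn": 0},
  {"fingers": 0.3, "dx": 0, "dy": -38, "dz": 0, "turn": 0},
  {"fingers": 0.3, "dx": 0, "dy": -38, "dz": 0, "turn": 0},
  {"fingers": 0.3, "dx": 0, "dy": -38, "dz": 0, "turn": 0},
  {"fingers": 0.3, "dx": 0, "dy": -38, "dz": 0, "turn": 0},
  {"fingers": 0.3, "dx": 0, "dy": 0, "dz": 0, "turn": 0},
])

```text
clock: 11.8
position: [0.4076, -0.3762, 0.1946]
ee_rot: [-0.07, 0.773, -0.627, 0.067]
contact_force: [0.3, -0.1, 0.3]
width: 0.0302
```

```bash
cat > fit.py <<'E'
from h import *
from scipy.optimize import minimize
rep()
D=[]
Rd=Ro.from_euler('z',.205)
def corners(a,tilt=25,dz=0,dyaw=0):
    # a=[gap to ledge mm, desk y mm, yaw on face]; sign placed on the face
    B=np.array([[x,y,z] for x in(-55,55) for y in(-80,80) for z in(0,25)])/1e3
    B=Ro.from_euler('z',a[2]).apply(B)+[.055+a[0]/1e3,a[1]/1e3,dz]
    F=Ro.from_euler('y',-tilt,degrees=True).apply(B)+[-.154,0,.0202]
    return Rd.apply(F)+[.538,.044,0]
for n in('top','side'):
    p=get_image(n);pr=proj(p,corners([0,-8,0]))
    ms=masks_of(p,'sign');m=min(ms,key=lambda r:np.hypot(*(np.array(r['xy'])-pr.mean(0))));D.append((p,m['region']))
    print(n,round(m['p'],2),m['xy'],pr.mean(0).round(1),int(m['region'].sum()))
    if n=='top':
        for l,z in(('reel',.132),('glue',.177)):print(l,[(round(r['p'],2),np.round(r['xy'],0).tolist()) for r in masks_of(p,l)])
def iou(c,k):
    p,r=D[k];S=np.zeros((384*4,512*4),np.uint8)
    cv2.fillConvexPoly(S,np.int32(np.round(cv2.convexHull(np.float32(proj(p,c)))[:,0]*4+1.5)),1)
    S=cv2.resize(S*255.,(512,384),interpolation=cv2.INTER_AREA)/255
    return np.minimum(S,r).sum()/np.maximum(S,r).sum()
for nm,ks in(('both',(0,1)),('top',(0,)),('side',(1,))):
    for t in(21,25,29):
        f=lambda a:-sum(iou(corners([a[0],a[1],a[2]/100],t),k) for k in ks)
        o=minimize(f,[0,-8,0],method='Nelder-Mead',options=dict(initial_simplex=[[0,-8,0],[8,-8,0],[0,0,0],[0,-8,4]],maxiter=120))
        print(nm,'tilt',t,'gap,y,yaw/100',o.x.round(2),'iou',round(-o.fun/len(ks),3))
E
python3 fit.py
```

```text
11.8 desk xy mm [-213.2 -384.8] z 194.6 sign yaw-desk 0.001 F [ 0.3 -0.1  0.3] M [-0.    0.09  0.01] w 0.0302 tiltz [ 0.191  0.023 -0.981]
top 0.93 [246.1, 200.4] [242.8 200. ] 2071
reel [(0.65, [174.0, 154.0]), (0.57, [277.0, 131.0]), (0.53, [228.0, 182.0])]
glue [(0.5, [176.0, 155.0])]
side 0.78 [252.9, 208.9] [254.8 208.2] 1966
both tilt 21 gap,y,yaw/100 [ 1.67 -8.99 -1.65] iou 0.938
both tilt 25 gap,y,yaw/100 [ 1.45 -7.3   0.15] iou 0.951
both tilt 29 gap,y,yaw/100 [ 2.98 -5.8  -0.02] iou 0.945
top tilt 21 gap,y,yaw/100 [-2.13 -8.73 -0.94] iou 0.971
top tilt 25 gap,y,yaw/100 [-0.28 -8.37 -0.7 ] iou 0.971
top tilt 29 gap,y,yaw/100 [ 1.62 -8.3  -0.78] iou 0.97
side tilt 21 gap,y,yaw/100 [ 3.97 -9.46  1.04] iou 0.964
side tilt 25 gap,y,yaw/100 [ 3.55 -6.31  1.22] iou 0.969
side tilt 29 gap,y,yaw/100 [ 3.38 -2.47  2.69] iou 0.961
```

The fit has it seated, square and flat at 25° within the cameras' error: gap −0.3 to 3.5 mm, yaw within about 0.012. To rule out a small gap, I'll nudge it lightly from behind with closed fingers and feel for the ledge.

Call:
play_rows([
  {"fingers": 1, "dx": 9, "dy": 30, "dz": 6, "turn": 0},
  {"fingers": 1, "dx": 10, "dy": 38, "dz": 2, "turn": 0},
  {"fingers": 1, "dx": 10, "dy": 38, "dz": 0, "turn": 0},
  {"fingers": 1, "dx": 10, "dy": 38, "dz": 0, "turn": 0},
  {"fingers": 1, "dx": 10, "dy": 38, "dz": 0, "turn": 0},
  {"fingers": 1, "dx": 10, "dy": 38, "dz": 0, "turn": 0},
  {"fingers": 1, "dx": 10, "dy": 38, "dz": 0, "turn": 0},
  {"fingers": 1, "dx": 10, "dy": 38, "dz": 0, "turn": 0},
  {"fingers": 1, "dx": 10, "dy": 38, "dz": 0, "turn": 0},
  {"fingers": 1, "dx": 10, "dy": 38, "dz": 0, "turn": 0},
  {"fingers": 1, "dx": 8, "dy": 25, "dz": 0, "turn": 0},
  {"fingers": 1, "dx": 0, "dy": 0, "dz": 0, "turn": 0},
])

```text
clock: 13.1
position: [0.5086, 0.058, 0.209]
ee_rot: [-0.075, 0.778, -0.619, 0.07]
contact_force: [0.4, 0.5, -0.2]
width: -0.0001
```

```bash
python3 -c "
from h import *
rep()"
```

```text
13.1 desk xy mm [-25.9  19.7] z 209.0 sign yaw-desk 0.02 F [ 0.4  0.5 -0.2] M [-0.07  0.08 -0.01] w -0.0001 tiltz [ 0.203  0.03  -0.979]
```

Call:
play_rows([
  {"fingers": 1, "dx": 7, "dy": -22, "dz": -10, "turn": -0.02},
  {"fingers": 1, "dx": 4, "dy": -6, "dz": -25, "turn": 0},
  {"fingers": 1, "dx": 1, "dy": 0, "dz": -25, "turn": 0},
  {"fingers": 1, "dx": 0, "dy": 0, "dz": -20, "turn": 0},
  {"fingers": 1, "dx": 0, "dy": 0, "dz": -10, "turn": 0},
  {"fingers": 1, "dx": 0, "dy": 0, "dz": 0, "turn": 0},
])

```text
clock: 13.6
position: [0.5165, 0.0368, 0.1202]
ee_rot: [-0.077, 0.777, -0.62, 0.074]
contact_force: [-1.2, 0.5, 0.2]
width: 0.0001
```

```bash
python3 -c "
from h import *
rep()"
```

```text
13.6 desk xy mm [-22.6  -2.7] z 120.2 sign yaw-desk 0.017 F [-1.2  0.5  0.2] M [-0.02  0.14  0.01] w 0.0001 tiltz [ 0.211  0.028 -0.977]
```

Call:
play_rows([
  {"fingers": 1, "dx": -2, "dy": -5, "dz": -8, "turn": -0.01},
  {"fingers": 1, "dx": -5, "dy": -4, "dz": -7, "turn": -0.01},
  {"fingers": 1, "dx": -5, "dy": -1, "dz": -5, "turn": 0},
  {"fingers": 1, "dx": -5, "dy": -1, "dz": -4, "turn": 0},
  {"fingers": 1, "dx": 0, "dy": 0, "dz": 0, "turn": 0},
])

```text
clock: 14.02
position: [0.4965, 0.0251, 0.0964]
ee_rot: [-0.077, 0.771, -0.628, 0.076]
contact_force: [0.2, -0.1, -0.2]
width: 0.0002
```

```bash
python3 -c "
from h import *
rep()"
```

```text
14.02 desk xy mm [-44.4 -10. ] z 96.4 sign yaw-desk -0.003 F [ 0.2 -0.1 -0.2] M [-0.03  0.13  0.02] w 0.0002 tiltz [ 0.214  0.023 -0.977]
```

Call:
play_rows([
  {"fingers": 1, "dx": -5, "dy": -1, "dz": -1.5, "turn": 0},
  {"fingers": 1, "dx": -4, "dy": -0.8, "dz": -1.5, "turn": 0},
  {"fingers": 1, "dx": -4, "dy": -0.8, "dz": -1, "turn": 0},
])

```text
clock: 14.27
position: [0.4878, 0.0229, 0.0951]
ee_rot: [-0.082, 0.769, -0.629, 0.08]
contact_force: [7.9, 9.1, 3.8]
width: -0.0001
```

Call:
play_rows([
  {"fingers": 1, "dx": -4, "dy": -0.8, "dz": -1, "turn": 0},
  {"fingers": 1, "dx": -4, "dy": -0.8, "dz": -1, "turn": 0},
])

```text
clock: 14.43
position: [0.4869, 0.0226, 0.0971]
ee_rot: [-0.089, 0.767, -0.63, 0.086]
contact_force: [4.6, 5.7, 1.8]
width: -0.0003
```

```bash
python3 -c "
from h import *
rep()"
```

```text
14.43 desk xy mm [-54.4 -10.6] z 97.1 sign yaw-desk -0.012 F [4.6 5.7 1.8] M [ 0.94 -0.71  0.19] w -0.0003 tiltz [ 0.244  0.027 -0.969]
```

It stalls at the place predicted for a seated sign (TCP at −54 mm) with 8–9 N, far more than sliding friction, so it is against the ledge. I back off and check again.

Call:
play_rows([
  {"fingers": 1, "dx": 6, "dy": 1.2, "dz": 4, "turn": 0},
  {"fingers": 1, "dx": 10, "dy": 2, "dz": 8, "turn": 0},
  {"fingers": 1, "dx": 8, "dy": 2, "dz": 15, "turn": 0},
  {"fingers": 1, "dx": 0, "dy": 0, "dz": 30, "turn": 0},
  {"fingers": 1, "dx": 0, "dy": 0, "dz": 35, "turn": 0},
  {"fingers": 1, "dx": 0, "dy": -10, "dz": 30, "turn": 0},
  {"fingers": 1, "dx": -8, "dy": -35, "dz": 5, "turn": 0},
  {"fingers": 1, "dx": -10, "dy": -38, "dz": 0, "turn": 0},
  {"fingers": 1, "dx": -10, "dy": -38, "dz": 0, "turn": 0},
  {"fingers": 1, "dx": -10, "dy": -38, "dz": 0, "turn": 0},
  {"fingers": 1, "dx": -10, "dy": -38, "dz": 0, "turn": 0},
  {"fingers": 1, "dx": -10, "dy": -38, "dz": 0, "turn": 0},
  {"fingers": 1, "dx": -10, "dy": -38, "dz": 0, "turn": 0},
  {"fingers": 1, "dx": -10, "dy": -38, "dz": 0, "turn": 0},
  {"fingers": 1, "dx": -10, "dy": -38, "dz": 0, "turn": 0},
  {"fingers": 1, "dx": -10, "dy": -38, "dz": 0, "turn": 0},
  {"fingers": 1, "dx": 0, "dy": 0, "dz": 0, "turn": 0},
])

```text
clock: 15.85
position: [0.4078, -0.3787, 0.241]
ee_rot: [-0.086, 0.77, -0.624, 0.097]
contact_force: [0.9, 0.7, 0.4]
width: 0.0001
```

```bash
python3 fit.py
```

```text
15.85 desk xy mm [-213.5 -387.4] z 241.0 sign yaw-desk -0.001 F [0.9 0.7 0.4] M [-0.06  0.1   0.01] w 0.0001 tiltz [ 0.256  0.011 -0.967]
top 0.57 [243.4, 199.7] [242.8 200. ] 2114
reel [(0.59, [278.0, 132.0])]
glue [(0.5, [173.0, 156.0])]
side 0.55 [252.3, 207.8] [254.8 208.2] 1904
both tilt 21 gap,y,yaw/100 [ 0.03 -9.37  0.67] iou 0.935
both tilt 25 gap,y,yaw/100 [ 0.72 -8.29  0.56] iou 0.943
both tilt 29 gap,y,yaw/100 [ 2.72 -8.44  0.44] iou 0.933
top tilt 21 gap,y,yaw/100 [-2.25 -9.21  0.21] iou 0.974
top tilt 25 gap,y,yaw/100 [-0.35 -9.4   0.14] iou 0.974
top tilt 29 gap,y,yaw/100 [ 2.18 -9.36  0.26] iou 0.972
side tilt 21 gap,y,yaw/100 [ 4.01 -9.8   0.72] iou 0.945
side tilt 25 gap,y,yaw/100 [ 3.19 -4.82  2.71] iou 0.943
side tilt 29 gap,y,yaw/100 [ 3.3  -2.01  2.21] iou 0.936
```

```bash
python3 - <<'E'
from h import *
t=get_image('top')['pixels'][:,:,::-1]; t=cv2.resize(t,(800,600)); a=cv2.imread('pics/top0.png')
for n,(x,y,h) in dict(reel=(436,203,18),glue=(268,240,15),driver=(219,286,40),screwdriver=(500,260,35)).items():
    r=cv2.matchTemplate(t[y-h-12:y+h+12,x-h-12:x+h+12],a[y-h:y+h,x-h:x+h],cv2.TM_CCOEFF_NORMED)
    _,v,_,l=cv2.minMaxLoc(r);print(n,round(v,3),'shift px(800)',l[0]-12,l[1]-12)
E
```

```text
reel 0.999 shift px(800) 0 0
glue 0.998 shift px(800) 0 0
driver 0.999 shift px(800) 0 0
screwdriver 0.999 shift px(800) 0 0
```

```bash
python3 -c "
from rig import *
print(sign_off())"
```

```text
the job is handed in; nothing more can be done
None
```

The sign now lies on the slope, heart up, with its near edge along the ledge. I handed the job in at about 16 s of the 38 s allowed, with the arm clear of everything.

I pinched its right-hand rim, squared it to the desk while dragging it forward, and led it over the crest and down to the ledge under grip. After letting go, I gave it one light nudge from behind. It stalled where a seated sign should, at about 8–12 N.

**Last checks:**
- **Seating:** fitting both cameras together put the sign 0.7 mm from the ledge and 0.006 rad off square. The 25° tilt fitted slightly better than 21° or 29°, though the top view alone hardly tells them apart.
- **Disagreement:** the top view alone gave −0.35 mm and 0.001 rad. The side view alone gave about 3 mm and 0.027 rad. I put this down to the side view's poorer mask and calibration, and relied on the stall against the ledge.
- **Bystanders:** the reel, glue, power supply and screwdriver showed no shift in the top view.
- **Not viewed:** the 12-picture limit was reached just after I let go, so these final checks are numerical only.
- **Tool tilt:** the tool tilted by up to about 15° during the moves. I left it alone because it leaned the same way as the slope.

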